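Shut the coffee corner

TASK

The coffee corner has been left open: push both drawers of the coffee-pod chest fully shut with the fingertips, and press the lid of the wooden tea box down until it is fully closed. Do not grasp or lift anything, and leave the tea box, the mug, the jar and the tin standing where they are.

Things in the scene. Friction and masses are not known exactly. Their poses are not given: they have to be found in the camera images.
- chest: low coffee-pod chest, dark steel, fixed to the counter: 260 deep, 270 wide, 100 high, with two wooden drawers side by side. Origin on the counter, under the middle of its front opening; x points into the chest (away from the robot), y to its left, z up. The drawers slide out along -x.
- drawer_left (a joint): opening of the left (+y) drawer, filled with white pods with green foil tops, in m: 0 = shut, 0.15 = fully out. Stays where it is left; about 2 N moves it
- drawer_right (a joint): opening of the right (-y) drawer, filled with white pods with copper-brown foil tops, in m: 0 = shut, 0.15 = fully out. Stays where it is left; about 2 N moves it
- drawer_left_front (a point): middle of the outer face of the left drawer's flat wooden front, which is 125 wide, 86 high (from 8 to 94 above the counter) and 12 thick, with a painted-on dark mark and no knob. Moves with the drawer; axes as the chest's, the push to shut is along +x. When shut it lies 12 before the chest's origin in x, 64.5 to its left, 50 above the counter
- drawer_right_front (a point): middle of the outer face of the right drawer's wooden front, the same size. When shut it lies 12 before the chest's origin in x, 64.5 to its right, 50 above the counter
- tea_box: loose dark wooden tea box, about 1 kg: 150 deep, 160 wide, 85 high, open on top under its lid. Origin on the counter, under the middle of its front face; x points from the front to the back (hinge) side, y left, z up
- lid (a joint): opening angle of the tea box lid in rad: 0 = shut and lying flat on the box, growing as its front edge rises, at most 1.4. The hinge is stiff: the lid stays where it is left; about 1 to 4 N on its upper face closes it
- lid_hinge (a point): middle of the lid's hinge line, on the box's rear top edge: 150 behind the box's origin in x, 85 above the counter. Axes as the box's; the hinge line runs along y
- lid_edge (a point): middle of the lid's front free edge, on its upper face. The lid is a flat lighter wooden plate with a thin brass panel, 154 from hinge to edge, 164 wide, 9 thick, no knob; shut, its upper face is 94 above the counter. Moves with the lid; its x axis points from the edge to the hinge, z out of the upper face
- mug: loose blue ceramic mug, 80 across, 90 high, upright just before the tea box. Origin under its centre
- jar: loose glass jar with a black cap, 72 across, 100 high, upright on the chest's top, its nearest side at least 75 behind the chest's front. Origin under its centre
- tin: loose tin with a red label, 66 across, 90 high, upright on the chest's top, its nearest side at least 75 behind the chest's front. Origin under its centre
Things that resemble listed ones, but are neither listed nor needed, are in the scene too. Leave any yellow look-alike of the tin alone. There is more than one size of the tea_box; the one meant has the size given above.

How it is judged:
By the outcome, as a careful person would: the job done as asked, in the order asked, and still so for the second after the job is handed in, with the robot touching nothing.
It also fails if it takes over 72 s, if anything falls off the work surface, if the arm or the gripper's body presses on something with over 40 N, if the wrist force passes 120 N, or if a joint passes its speed limit or range.

ROBOT

A 6-joint arm with a two-finger parallel gripper is mounted at the origin on the work surface. World frame = base frame: x ahead of the robot, y to its left, z up, the work surface at z = 0. Lengths are in m, angles in rad, forces in N, time in s.
With the tool pointing down it reaches from about 0.3 to 0.85 m from the base axis. Payload 5.4 kg.
Tool frame: the origin (TCP) lies midway between the tips of the shut fingers; the grasp point (between the pads) lies 19 mm behind it; z points along the fingers, y is the line along which they close (so a half turn about z gives the same grasp; the last joint's range is limited). The gripper opens to 85 mm and grips with 20 to 120 N. Pads are 22 mm wide; open, the fingers measure 114 mm over their backs; the gripper's body (76 mm by 85 mm) begins 54 mm behind the grasp point. The pads swing forward as they close: fully open they stand 13 mm farther back than shut.
Start: joints at [0.89, 0.158, 1.597, -0, 1.386, -0.21], TCP at [0.261, 0.512, 0.192] pointing down, gripper open.
Joint ranges: [-2.91, 2.91], [-0.94, 2.29], [0.18, 2.7], [-1.29, 4.43], [0.17, 2.64], [-3, 3]. Speed limits (rad/s): [2.57, 2.57, 3.14, 3.14, 3.14, 3.14].

INTERFACE

Orientations are given as a 3x3 rotation matrix whose columns are the frame's x, y, z axes.
In Python, from station import movep, servo_line, move_j, gripper_to, dwell, inverse_kinematics, get_obs, snapshot, camera_info, IKError, sign_off gives the robot as it stands. The module is installed in compiled form; this text tells all that it offers. Calls block until the motion is done:
- movep(position, orientation): joint-space move of the TCP to a pose.
- servo_line(position, rot=None, v=0.15): straight line of the TCP; rot=None keeps the orientation; v is the mean speed in m/s.
- move_j(angles): joint-space move.
- gripper_to(opening, force=None): finger opening in m; force is the grip in N (None keeps the last); returns when the fingers have stopped.
- dwell(seconds).
- inverse_kinematics(position, orientation): joint angles nearest the present ones, or None.
- get_obs(): the state.
- snapshot(name): name is "scene" or "top" or "wrist"; returns the picture (420x560x3 uint8, red, green, blue); there is no depth.
- camera_info(name): a dict with "intrinsics" (3x3 intrinsics, pixels), "k1" (the pictures are not rectified: a ray, as slopes to the right and down, at radius r is drawn at 1 + k1 r^2 times it, then the intrinsics apply), "rvec" (rotation vector, rad) and "tvec" (3), from world to camera coordinates, as OpenCV has them; the wrist camera has in their place "tool_from_camera" (4x4, takes a point from camera to tool coordinates, whose origin is the TCP and whose axes are the flange's). Camera axes: x right, y down, z forward; pixel columns grow to the right and rows downward; lengths in m; the calibration is good to about 2 mm. A picture is of the moment at which its call begins: read the wrist's pose just before it. camera_info takes no time and is no camera call.
A pose or a line that the arm cannot do raises IKError and nothing moves.
- sign_off(): hands the job in; it is judged then, once.
The state is a dict: "clock": time; "joints": joint angles; "qd": joint speeds; "joint_efforts": joint torques, N m; "eef_pos": TCP position; "eef_rot": TCP orientation; "wrist_force": force on the tool from outside, world axes, zero at the start; "ft_torque": the same for the moment, N m; "grip_width": finger opening in m; "finger_force": force on a finger pad.
Only numpy, scipy, OpenCV 4.12 (cv2) and the standard library are available. Lean on these libraries where they do the work, as an engineer would, in place of code of your own. Each camera call takes 0.05 s, during which the arm holds its last target. There are 200 camera calls.

## Working session

There is one attempt and no reset: what is moved stays moved. The work goes in short steps, each a Python script; the robot and the scene stay as the last script left them, time stands still between calls to the robot, and variables do not carry over. Pictures are saved under pics/ and viewed, at most 10 in all, crops included, and the job is handed in when it is done.

```bash
mkdir -p pics; cat > h.py <<'E'
import numpy as np, cv2
from station import *
def save(n,f):
    im=snapshot(n); cv2.imwrite('pics/'+f,im[:,:,::-1]); return im
def ray(n,px):
    c=camera_info(n); K=np.array(c['intrinsics'],float)
    s=cv2.undistortPoints(np.array([[px]],float),K,np.array([c['k1'],0,0,0,0.]))[0,0]
    R=cv2.Rodrigues(np.array(c['rvec'],float))[0]; t=np.array(c['tvec'],float).ravel()
    return -R.T@t, R.T@np.array([s[0],s[1],1.])
def onz(n,px,z):
    o,d=ray(n,px); return o+d*(z-o[2])/d[2]
def tri(p1,p2):
    o1,d1=ray('scene',p1); o2,d2=ray('top',p2)
    a=np.linalg.lstsq(np.c_[d1,-d2],o2-o1,rcond=None)[0]
    A,B=o1+d1*a[0],o2+d2*a[1]; return (A+B)/2,np.linalg.norm(A-B)
E
python3 - <<'E'
from h import *
a=save('scene','s1.png');b=save('top','t1.png')
for n,im in (('s',a),('t',b)): cv2.imwrite(f'pics/{n}1b.png',cv2.resize(im[:,:,::-1],(800,600),interpolation=cv2.INTER_CUBIC))
for n in('scene','top'): print(ray(n,(280,210)))
E
```

```text
(array([ 0.70938978, -0.37484342,  1.12876474]), array([-0.11166867,  0.33092973, -0.93703582]))
(array([0.35479089, 0.00121831, 1.1432997 ]), array([ 0.20383459,  0.02197074, -0.97877265]))
```

View pics/s1b.png

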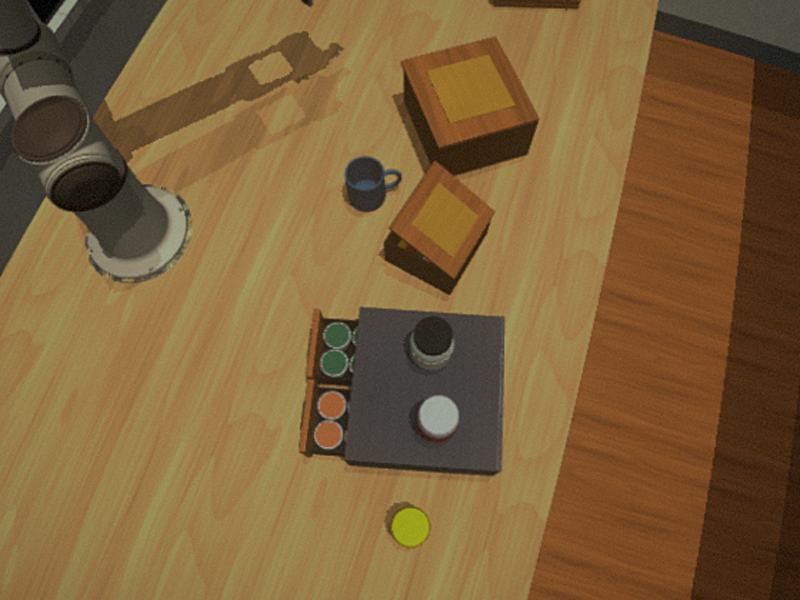

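View pics/t1b.png

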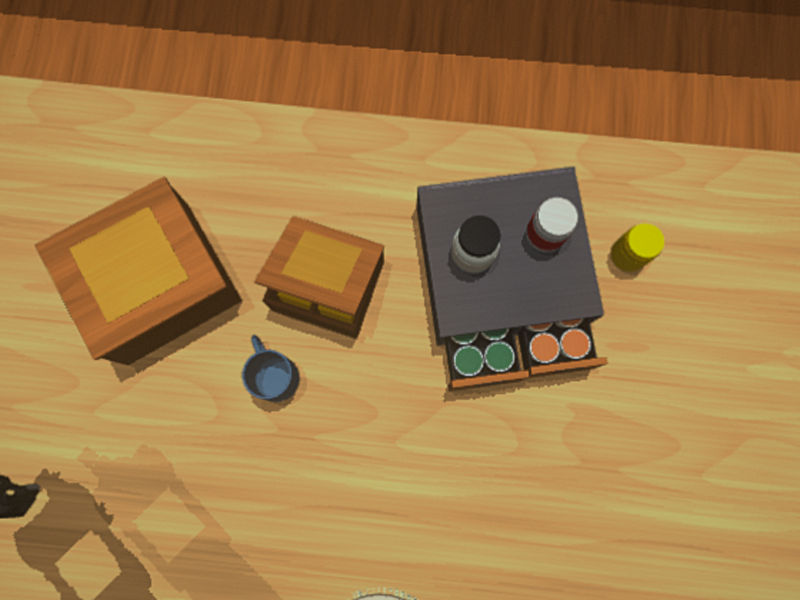

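The chest is at about (430,390) in the scene view with both drawers partly open. The open small box is at (440,225), and the larger box at (470,100) is shut. The mug is at (365,183). In the top view the lid corners are (293,217), (384,246), (351,309) and (256,283).

```bash
python3 - <<'E'
from h import *
np.set_printoptions(precision=4,suppress=True)
k=.7
def T(n,s,t): 
    p,e=tri(np.array(s)*k,np.array(t)*k); print(n,p,'gap %.4f'%e); return p
S=[(436,163),(494,212),(456,278),(389,229)]; Tp=[(293,217),(384,246),(351,309),(256,283)]
import itertools
for sh in range(4):
    print('shift',sh); L=[T(i,S[(i+sh)%4],Tp[i]) for i in range(4)]
    print([round(np.linalg.norm(L[i]-L[(i+1)%4]),4) for i in range(4)])
for i,p in enumerate([(418,187),(574,168),(602,317),(438,337)]): print('chest top',onz('top',np.array(p)*k,.1))
for i,p in enumerate([(504,317),(500,472),(346,467),(361,308)]): print('chest sc',onz('scene',np.array(p)*k,.1))
for p in [(452,389),(526,379),(526,376),(606,362)]: print('front top',onz('top',np.array(p)*k,.094))
for p in [(313,310),(308,378),(307,381),(301,453)]: print('front sc',onz('scene',np.array(p)*k,.094))
print('bigbox',[onz('top',np.array(p)*k,.11)[:2] for p in [(165,178),(228,290),(97,358),(36,245)]])
print('mug',onz('top',np.array((269,375))*k,.09),onz('scene',np.array((365,170))*k,.09))
print('jar',onz('top',np.array((479,238))*k,.2),'tin',onz('top',np.array((556,219))*k,.19))
E
```

```text
shift 0
0 [0.6079 0.1569 0.3243] gap 0.0365
1 [0.6583 0.0776 0.2763] gap 0.1088
2 [ 0.6306  0.1498 -0.1685] gap 0.0748
3 [0.5461 0.2079 0.0568] gap 0.1439
[np.float64(0.1055), np.float64(0.4514), np.float64(0.2475), np.float64(0.2792)]
shift 1
0 [0.7011 0.2215 0.0835] gap 0.0027
1 [0.6675 0.0637 0.0854] gap 0.0072
2 [0.5359 0.0943 0.1547] gap 0.0078
3 [0.5696 0.2534 0.1432] gap 0.0068
[np.float64(0.1613), np.float64(0.1518), np.float64(0.1631), np.float64(0.1479)]
shift 2
0 [ 0.6982  0.1842 -0.0367] gap 0.1392
1 [0.5781 0.0303 0.3233] gap 0.0472
2 [0.554  0.1084 0.3218] gap 0.1055
3 [ 0.6713  0.3595 -0.2014] gap 0.0733
[np.float64(0.4095), np.float64(0.0817), np.float64(0.592), np.float64(0.242)]
shift 3
0 [0.5889 0.1059 0.2893] gap 0.1599
1 [0.5901 0.0585 0.4201] gap 0.0551
2 [0.6213 0.1307 0.168 ] gap 0.1798
3 [ 0.6754  0.371  -0.5203] gap 0.1063
[np.float64(0.1391), np.float64(0.2641), np.float64(0.731), np.float64(0.8563)]
chest top [0.7693 0.0145 0.1   ]
chest top [ 0.8303 -0.2457  0.1   ]
chest top [ 0.5777 -0.3036  0.1   ]
chest top [ 0.5178 -0.0426  0.1   ]
chest sc [0.7728 0.0143 0.1   ]
chest sc [ 0.8352 -0.2477  0.1   ]
chest sc [ 0.5923 -0.3168  0.1   ]
chest sc [ 0.5252 -0.0473  0.1   ]
front top [ 0.4377 -0.0726  0.094 ]
front top [ 0.4657 -0.1889  0.094 ]
front top [ 0.4705 -0.1886  0.094 ]
front top [ 0.5062 -0.3146  0.094 ]
front sc [ 0.4432 -0.0754  0.094 ]
front sc [ 0.4789 -0.1949  0.094 ]
front sc [ 0.4791 -0.2004  0.094 ]
front sc [ 0.5127 -0.3183  0.094 ]
bigbox [array([0.7365, 0.4358]), array([0.5578, 0.3023]), array([0.4284, 0.4884]), array([0.6   , 0.6214])]
mug [0.4303 0.2212 0.09  ] [0.4354 0.2319 0.09  ]
jar [ 0.6582 -0.086   0.2   ] tin [ 0.7036 -0.2014  0.19  ]
```

The lid triangulates to 161 x 150 mm with the hinge at z 0.085, so the small box is the one meant, and its lid is about 0.43 rad open. The chest yaw is about 0.225. I'll shut the drawers now.

```bash
cat >> h.py <<'E'
np.set_printoptions(precision=4,suppress=True)
def down(yaw):
    c,s=np.cos(yaw),np.sin(yaw); best=None
    return np.array([[c,s,0],[s,-c,0],[0,0,-1.]])
def pick(p,yaw):
    q=get_obs()['joints']; o=[]
    for y in(yaw,yaw+np.pi):
        a=inverse_kinematics(p,down(y))
        if a is not None: o.append((np.abs(np.array(a)-q).max(),y))
    return down(min(o)[1])
def push(pts,u,lim,v):
    f0=np.array(get_obs()['wrist_force']); f=0
    for p in pts:
        servo_line(p,v=v); o=get_obs(); f=-(np.array(o['wrist_force'])-f0)@u
        if f>lim: break
    return np.array(o['eef_pos']),f,o['clock']
E
python3 - <<'E'
from h import *
yaw=.225; c,s=np.cos(yaw),np.sin(yaw); ux=np.array([c,s,0]); uy=np.array([-s,c,0]); O=np.array([.55,-.176,0])
W=lambda x,y,z:O+ux*x+uy*y+np.array([0,0,z])
gripper_to(0)
R=pick(W(-.15,.0645,.2),yaw)
movep(W(-.15,.0645,.2),R)
for y in(.0645,-.0645):
    servo_line(W(-.15,y,.05),v=.2)
    servo_line(W(-.105,y,.05),v=.1)
    p,f,t=push([W(x,y,.05) for x in np.arange(-.1,.005,.004)],ux,10,.06)
    print('stop chest x %.4f'%((p-O)@ux),p,'F %.1f'%f,'t',t)
    servo_line(W(-.15,y,.05),v=.2)
    if y>0: servo_line(W(-.15,y,.13),v=.25); servo_line(W(-.15,-y,.13),v=.25)
servo_line(W(-.15,-.0645,.22),v=.25)
im=save('top','t2.png'); cv2.imwrite('pics/t2b.png',cv2.resize(im[100:310,170:450,::-1],(800,600),interpolation=cv2.INTER_CUBIC)); print(get_obs()['clock'])
E
```

```text
stop chest x -0.0224 [ 0.5138 -0.118   0.0498] F 11.4 t 10.0083
stop chest x -0.0206 [ 0.5443 -0.2434  0.0497] F 19.5 t 18.5917
20.2917
```

View pics/t2b.png

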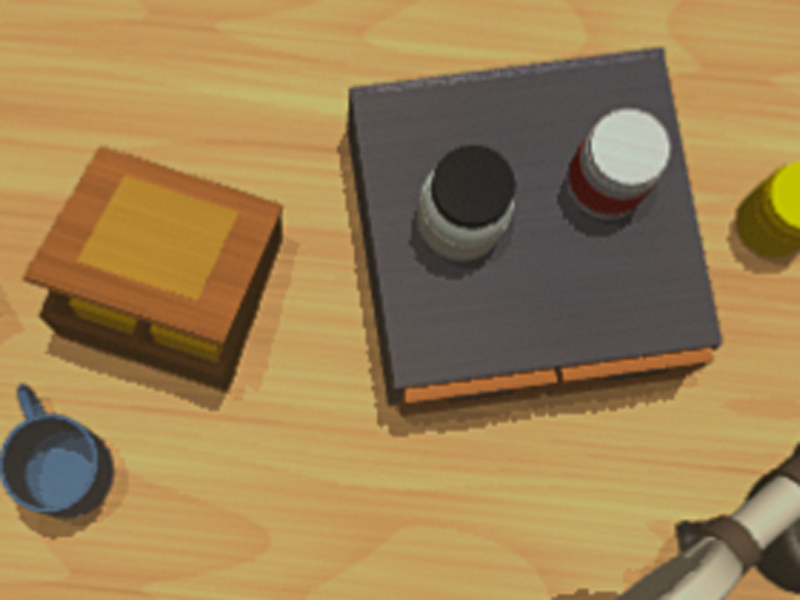

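Both drawer fronts lie flush against the chest (480,388 and 635,367), and the jar and tin are undisturbed. The lid is next.

```bash
python3 - <<'E'
from h import *
H=np.array([.684,.143,.085]); yaw=-.23; bx=np.array([np.cos(yaw),np.sin(yaw),0]); Z=np.array([0,0,1.]); r=.12
P=lambda th: H-bx*r*np.cos(th)+Z*(r*np.sin(th)+.009*np.cos(th)+.011*abs(np.tan(th)))
o=np.array(get_obs()['eef_pos']); servo_line(o+Z*(.28-o[2]),v=.25)
a=P(.65); up=a+Z*(.28-a[2])
R=pick(up,yaw); movep(up,R); servo_line(a,v=.2)
p,f,t=push([P(x) for x in np.arange(.62,-.08,-.02)],-Z,9,.06)
print(p,f,t)
servo_line(p+Z*(.25-p[2]),v=.2)
q=np.array(get_obs()['eef_pos']); movep(np.array([.3,.1,.3]),R)
im=save('top','t3.png'); cv2.imwrite('pics/t3b.png',cv2.resize(im[100:310,140:420,::-1],(800,600),interpolation=cv2.INTER_CUBIC))
im=save('scene','s3.png'); cv2.imwrite('pics/s3b.png',cv2.resize(im[90:300,180:460,::-1],(800,600),interpolation=cv2.INTER_CUBIC)); print(get_obs()['clock'])
E
```

```text
[0.5672 0.1703 0.0872] 0.526873542005243 31.8333
33.9833
```

View pics/t3b.png

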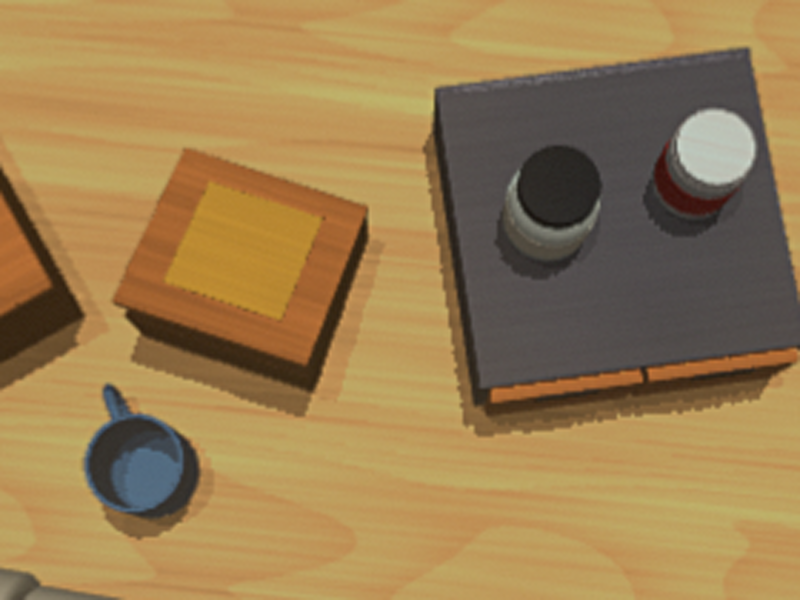

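View pics/s3b.png

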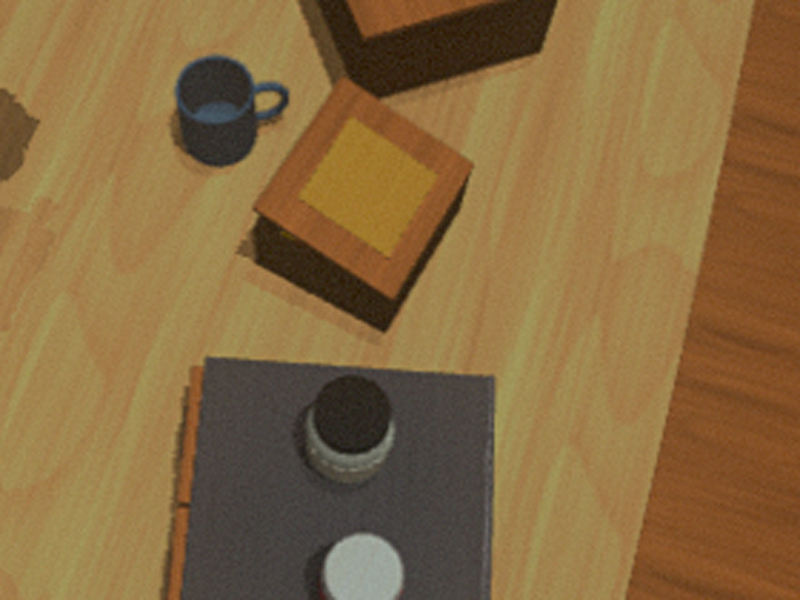

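The lid has come down nearly flat, but a sliver of yellow at (288,236) in the scene view suggests it is not fully closed. I'll measure its corners.

```bash
python3 - <<'E'
from h import *
# crop px -> full px: scale .35
t=lambda p:np.array(p)*.35+[140,100]
s=lambda p:np.array(p)*.35+[180,90]
for n,a,b in [('BL',(348,80),(185,149)),('BR',(471,165),(368,207)),('FR',(391,297),(306,366)),('FL',(256,209),(116,302))]:
    print(n,*tri(s(a),t(b)))
# panel corners
for n,a,b in [('BL',(356,118),(211,182)),('BR',(437,178),(325,217)),('FR',(390,257),(281,319)),('FL',(301,196),(166,283))]:
    print('panel',n,*tri(s(a),t(b)))
print(get_obs()['wrist_force'])
E
```

```text
BL [0.6056 0.1542 0.3179] 0.0476147597495051
BR [0.6564 0.0773 0.279 ] 0.10766685534825407
FR [ 0.6101  0.1479 -0.1782] 0.10106571507815444
FL [0.5353 0.2117 0.0219] 0.14137306567770958
panel BL [0.6093 0.1523 0.2553] 0.03147870943310408
panel BR [0.6479 0.1055 0.2098] 0.07175997055603933
panel FR [ 0.6185  0.1594 -0.0782] 0.06148027697069269
panel FL [0.5669 0.1995 0.0355] 0.07760410248074535
[-0.2868 -0.1166 -0.5256]
```

```bash
python3 - <<'E'
from h import *
t=lambda p:np.array(p)*.35+[140,100]
s=lambda p:np.array(p)*.35+[180,90]
for S,T in [([(471,165),(391,297),(256,209),(348,80)],[(185,149),(368,207),(306,366),(116,302)]),([(437,178),(390,257),(301,196),(356,118)],[(211,182),(325,217),(281,319),(166,283)])]:
    for a,b in zip(S,T): print(*tri(s(a),t(b)))
E
```

```text
[0.6986 0.221  0.0874] 0.0013752712843583547
[0.6629 0.0618 0.0932] 0.003042576642922197
[0.5208 0.096  0.1193] 0.005691535484942949
[0.5593 0.2557 0.1144] 0.009520748627955912
[0.671  0.1948 0.0914] 0.0018655161100815795
[0.6503 0.0969 0.0981] 0.005577960683606519
[0.5563 0.1202 0.1213] 0.005976051885137769
[0.5789 0.2179 0.1141] 0.009033122210427876
```

The lid is still about 0.17 rad open. I'll press again, logging force and height.

```bash
python3 - <<'E'
from h import *
H=np.array([.684,.143,.085]); yaw=-.23; bx=np.array([np.cos(yaw),np.sin(yaw),0]); Z=np.array([0,0,1.]); r=.13
R=np.array(get_obs()['eef_rot'])
P=lambda z: H-bx*r+Z*(z-.085)
print(get_obs()['grip_width'])
movep(P(.2),R); servo_line(P(.13),v=.15)
f0=np.array(get_obs()['wrist_force'])
for z in np.arange(.126,.074,-.003):
    servo_line(P(z),v=.05); o=get_obs(); d=np.array(o['wrist_force'])-f0
    print(np.array(o['eef_pos']),d)
    if d[2]>12: break
snapshot_im=save('top','t4.png'); im=snapshot_im; cv2.imwrite('pics/t4b.png',cv2.resize(im[100:310,140:420,::-1],(800,600),interpolation=cv2.INTER_CUBIC))
im=save('scene','s4.png'); cv2.imwrite('pics/s4b.png',cv2.resize(im[90:300,180:460,::-1],(800,600),interpolation=cv2.INTER_CUBIC)); print(get_obs()['clock'])
E
```

```text
0.00011985808276874581
[0.5579 0.1727 0.1268] [ 0.3944 -0.2994 -0.0332]
[0.5573 0.1726 0.1228] [ 1.4424 -0.4544  1.1592]
[0.5572 0.1726 0.1196] [ 0.2958 -0.3174  0.8387]
[0.5572 0.1726 0.1167] [-0.4805  0.5147  0.2977]
[0.5572 0.1726 0.1137] [1.5608 0.3142 0.3605]
[0.5572 0.1726 0.1107] [ 0.7912 -0.521   1.2994]
[0.5572 0.1726 0.1077] [1.4473 0.0869 0.7507]
[0.5572 0.1726 0.1047] [0.1371 0.6177 0.1924]
[0.5572 0.1726 0.1017] [ 1.2354 -0.1519  0.6034]
[0.5572 0.1726 0.0987] [ 0.9541  0.2572 -0.7692]
[0.5572 0.1726 0.0957] [ 1.4714  0.6146 -0.0146]
[0.5572 0.1726 0.0927] [-0.1244 -0.0925  0.249 ]
[0.5573 0.1726 0.0898] [ 1.565  -0.3182  0.0206]
[0.5573 0.1726 0.0868] [0.7706 0.27   1.0901]
[0.5572 0.1726 0.0837] [0.9815 0.3569 0.3418]
[0.5572 0.1726 0.0807] [0.4471 0.3099 1.1811]
[0.5572 0.1726 0.0777] [0.0562 0.8129 0.7426]
[0.5572 0.1726 0.0747] [ 0.91    0.9056 -0.2123]
40.3
```

View pics/s4b.png

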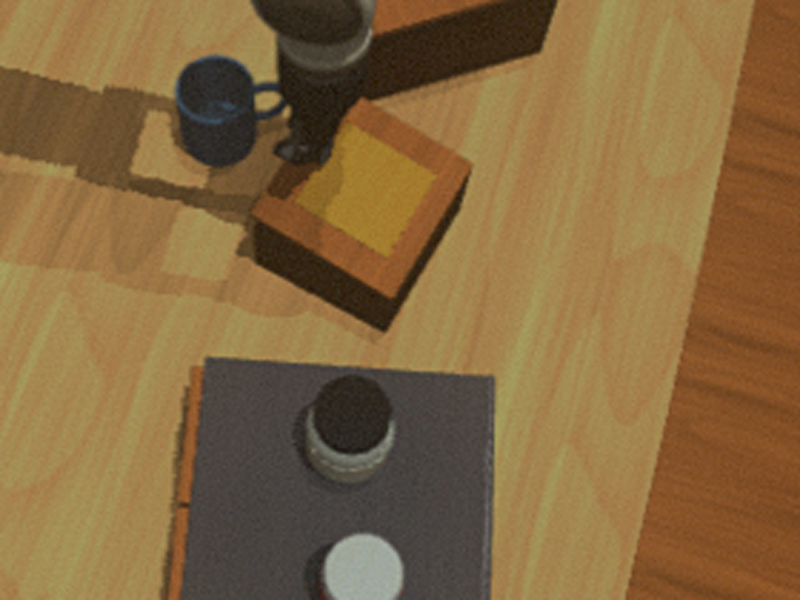

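The fingertip seems to stand at the lid's front edge, and there was no real force even at z 0.075. I'll compare the projected TCP with the top picture.

```bash
python3 - <<'E'
from h import *
o=get_obs(); print(o['eef_pos'],o['eef_rot'])
def proj(n,P):
    c=camera_info(n); return cv2.projectPoints(np.array(P,float).reshape(-1,1,3),np.array(c['rvec'],float),np.array(c['tvec'],float),np.array(c['intrinsics'],float),np.array([c['k1'],0,0,0,0.]))[0][:,0]
p=o['eef_pos']
print((proj('top',p)-[140,100])/.35,(proj('scene',p)-[180,90])/.35)
for b in [(185,149),(368,207),(306,366),(116,302)]: print('top z.094',onz('top',np.array(b)*.35+[140,100],.094))
for b in [(471,165),(391,297),(253,212),(360,100),]: print('sc z.094',onz('scene',np.array(b)*.35+[180,90],.094))
for b in [(348,80)]: print('sc3 z.094',onz('scene',np.array(b)*.35+[180,90],.094))
E
```

```text
[0.5573 0.1726 0.0748] [[ 0.9737 -0.2279 -0.0014]
 [-0.2279 -0.9737  0.    ]
 [-0.0014  0.0003 -1.    ]]
[[221.5305 319.8769]] [[315.2407 173.8211]]
top z.094 [0.6959 0.2191 0.094 ]
top z.094 [0.6615 0.0607 0.094 ]
top z.094 [0.5227 0.0964 0.094 ]
top z.094 [0.5596 0.2573 0.094 ]
sc z.094 [0.6991 0.2178 0.094 ]
sc z.094 [0.664  0.0626 0.094 ]
sc z.094 [0.5164 0.1061 0.094 ]
sc z.094 [0.5773 0.2541 0.094 ]
sc3 z.094 [0.5595 0.2724 0.094 ]
```

View pics/t4b.png

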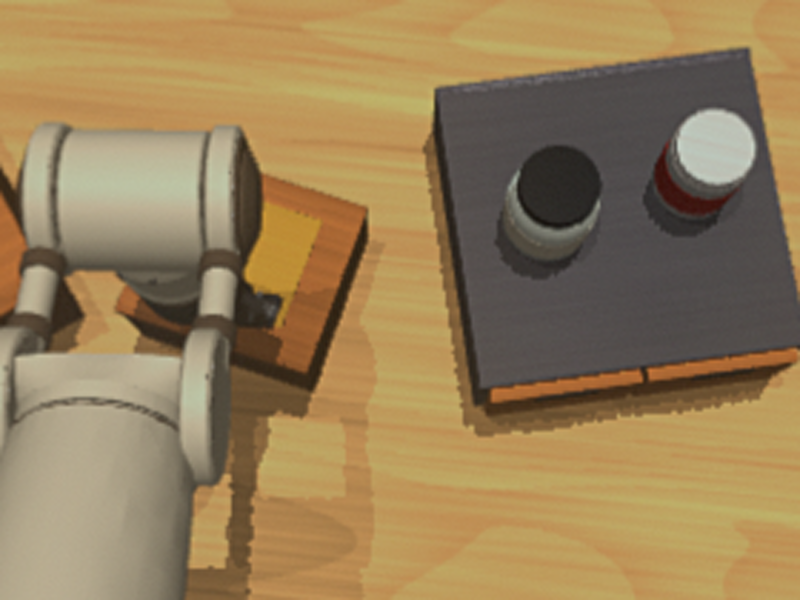

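The two views disagree with the projection, so I'll put a zoom of the scene view and the wrist view in one picture.

```bash
python3 - <<'E'
from h import *
w=snapshot('wrist')[:,:,::-1]
s=cv2.imread('pics/s4.png')[100:210,230:350]; t=cv2.imread('pics/t4.png')[140:240,170:280]
a=cv2.resize(s,(400,367),interpolation=cv2.INTER_CUBIC)
b=cv2.resize(w,(400,300))
c=cv2.resize(t,(400,300),interpolation=cv2.INTER_CUBIC)
cv2.imwrite('pics/m.png',np.hstack([np.vstack([a,np.zeros((233,400,3),np.uint8)]),np.vstack([b,c])]))
print(get_obs()['clock'])
E
```

```text
40.35
```

View pics/m.png

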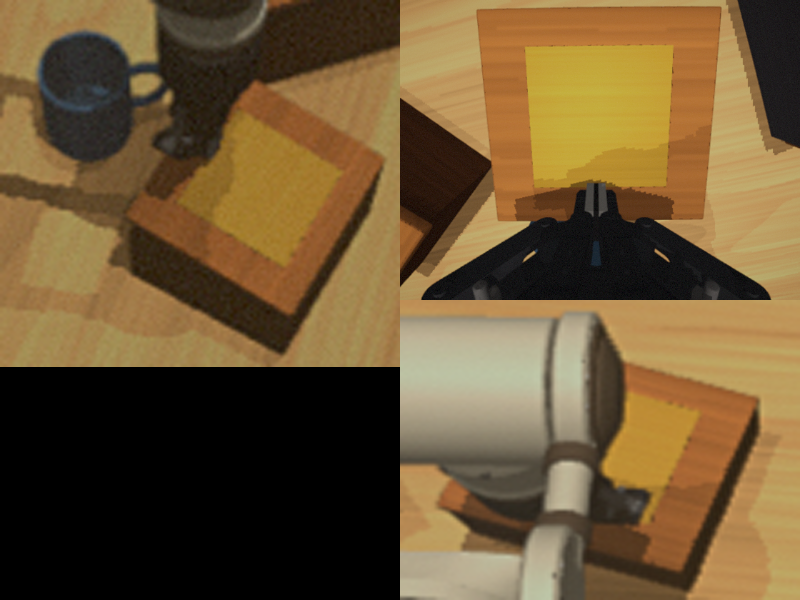

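The wrist view shows the whole lid, with corners at about (109,14), (448,11), (424,307) and (137,308) in full-image pixels, and the fingertip over its front strip. I'll get its pose relative to the tool by PnP.

```bash
python3 - <<'E'
from h import *
c=camera_info('wrist'); K=np.array(c['intrinsics'],float); D=np.array([c['k1'],0,0,0,0.]); M=np.array(c['tool_from_camera'])
o=get_obs(); print(o['eef_pos'],o['joint_efforts'],o['wrist_force'])
px=np.array([(109,14),(448,11),(424,307),(137,308)],float)
ob=np.array([(.154,.082,0),(.154,-.082,0),(0,-.082,0),(0,.082,0)])
ok,rv,tv=cv2.solvePnP(ob,px,K,D)
e=cv2.projectPoints(ob,rv,tv,K,D)[0][:,0]-px; print('err',e)
Rm=cv2.Rodrigues(rv)[0]; pc=(Rm@ob.T).T+tv.ravel()
pt=pc@M[:3,:3].T+M[:3,3]; pw=pt@np.array(o['eef_rot']).T+o['eef_pos']
print('tool',pt); print('world',pw)
n=(np.array(o['eef_rot'])@M[:3,:3]@Rm); print('lid axes',n)
tip=np.linalg.inv(M)@[0,0,0,1]; print('tip px',cv2.projectPoints(tip[:3].reshape(1,1,3),np.zeros(3),np.zeros(3),K,D)[0].ravel())
E
```

```text
[0.5573 0.1726 0.0749] [ -0.0012 -42.1999 -30.3255   0.0004   0.0054  -0.    ] [ 0.8951 -0.1488  0.6779]
err [[ 0.3367  0.1642]
 [ 0.2016 -0.3056]
 [-0.3941 -0.223 ]
 [-0.2336  0.3913]]
tool [[ 0.1279 -0.0791 -0.0157]
 [ 0.1294  0.0849 -0.0164]
 [-0.0228  0.0861 -0.0402]
 [-0.0242 -0.0779 -0.0394]]
world [[0.6999 0.2205 0.0904]
 [0.664  0.0605 0.0912]
 [0.5156 0.094  0.1151]
 [0.5515 0.254  0.1143]]
lid axes [[ 0.9636  0.2194  0.1525]
 [-0.2174  0.9756 -0.0295]
 [-0.1553 -0.0047  0.9879]]
tip px [272.8127 240.6391]
```

```bash
python3 - <<'E'
from h import *
c=camera_info('wrist'); K=np.array(c['intrinsics'],float); D=np.array([c['k1'],0,0,0,0.]); M=np.linalg.inv(np.array(c['tool_from_camera']))
for x in(-.011,0,.011):
  for z in(0,-.01,-.02,-.035,-.05):
    tip=M@[x,0,z,1]; print(x,z,cv2.projectPoints(tip[:3].reshape(1,1,3),np.zeros(3),np.zeros(3),K,D)[0].ravel())
w=snapshot('wrist'); cv2.imwrite('pics/w5.png',w[:,:,::-1])
cv2.imwrite('pics/w5z.png',cv2.resize(w[220:320,205:345,::-1],(800,571),interpolation=cv2.INTER_CUBIC))
E
```

```text
-0.011 0 [272.8352 255.366 ]
-0.011 -0.01 [272.7974 262.6745]
-0.011 -0.02 [272.7559 270.7228]
-0.011 -0.035 [272.6852 284.4461]
-0.011 -0.05 [272.602  300.6183]
0 0 [272.8127 240.6391]
0 -0.01 [272.7731 247.3648]
0 -0.02 [272.7294 254.7864]
0 -0.035 [272.6548 267.478 ]
0 -0.05 [272.5665 282.4948]
0.011 0 [272.7896 225.3628]
0.011 -0.01 [272.748  231.4531]
0.011 -0.02 [272.702  238.1875]
0.011 -0.035 [272.6232 249.7383]
0.011 -0.05 [272.5296 263.4624]
```

View pics/w5z.png

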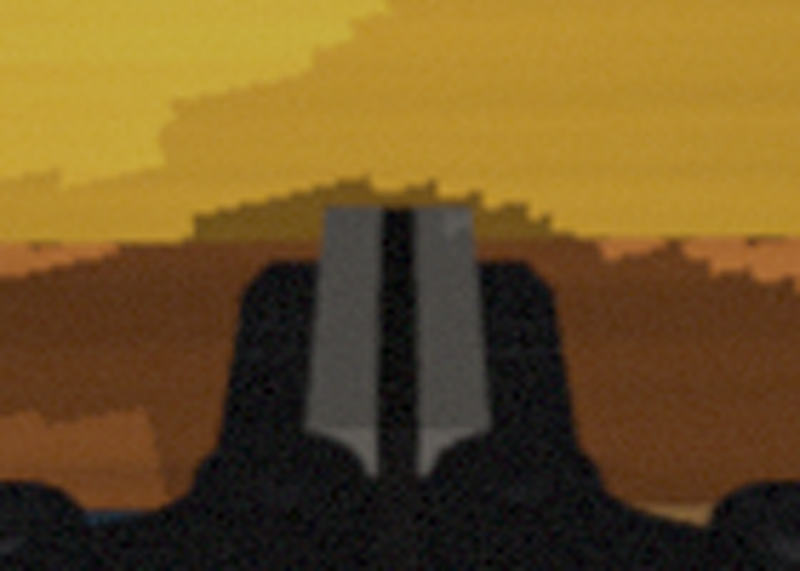

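The pixel widths put the visible finger ends about 40 mm behind the TCP, right at the lid surface. The lid is at 0.155 rad and following the tips with only about 1 N. I'll keep lowering in small guarded steps.

```bash
python3 - <<'E'
from h import *
o=get_obs(); p=np.array(o['eef_pos']); f0=np.array([0,0,0.])
for i in range(34):
    p=p-[0,0,.0015]
    servo_line(p,v=.05); o=get_obs(); F=np.array(o['wrist_force'])
    if i%3==0 or F[2]>4: print(o['eef_pos'],F)
    if F[2]>8 or p[2]<.03: break
w=snapshot('wrist'); cv2.imwrite('pics/w6.png',w[:,:,::-1])
print(get_obs()['clock'])
# lid edge lines by colour (front edge row) for comparison
b=cv2.imread('pics/w5.png')
for n in('w5','w6'):
    h=cv2.cvtColor(cv2.imread(f'pics/{n}.png'),cv2.COLOR_BGR2HSV); m=cv2.inRange(h,(20,150,120),(32,255,255))
    m=cv2.morphologyEx(m,cv2.MORPH_OPEN,np.ones((5,5)))
    c=max(cv2.findContours(m,cv2.RETR_EXTERNAL,cv2.CHAIN_APPROX_SIMPLE)[0],key=cv2.contourArea)
    print(n,cv2.boundingRect(c),cv2.approxPolyDP(c,8,True).reshape(-1,2).tolist())
E
```

```text
[0.5573 0.1726 0.0734] [0.9892 0.0126 0.5126]
[0.5573 0.1726 0.0688] [ 0.4492 -0.3444 -0.671 ]
[0.5572 0.1726 0.0643] [ 0.0323 -0.1238 -0.4852]
[0.5572 0.1726 0.0597] [-0.2405  0.306   0.2046]
[0.5572 0.1726 0.0553] [-0.2574  0.4693 -0.5407]
[0.5575 0.1727 0.0546] [-1.6434 -0.3142  4.889 ]
[0.5576 0.1727 0.0545] [-5.9098 -0.9976 13.363 ]
44.2
w5 (175, 63, 207, 199) [[381, 64], [175, 66], [188, 261], [265, 250], [371, 260]]
w6 (164, 63, 231, 206) [[394, 63], [164, 66], [188, 268], [268, 252], [312, 266], [372, 266]]
```

It made firm contact at TCP z 0.0545, which fits a shut lid at 0.094 plus the 40 mm tip offset. I'll retract and verify.

```bash
python3 - <<'E'
from h import *
o=get_obs(); p=np.array(o['eef_pos']); R=np.array(o['eef_rot'])
servo_line(p+[0,0,.13],v=.15); w=snapshot('wrist')[:,:,::-1]; print(get_obs()['eef_pos'],get_obs()['eef_rot'])
cv2.imwrite('pics/w7.png',w); np.savez('w7.npz',p=get_obs()['eef_pos'],R=get_obs()['eef_rot'])
movep(np.array([.3,.1,.3]),R); s=save('scene','s7.png')[:,:,::-1]; t=save('top','t7.png')[:,:,::-1]
a=cv2.resize(s[100:210,230:370],(400,314),interpolation=cv2.INTER_CUBIC)
b=cv2.resize(t[130:240,165:305],(400,314),interpolation=cv2.INTER_CUBIC)
c=cv2.resize(w,(380,285))
cv2.imwrite('pics/m7.png',np.vstack([np.hstack([a,b]),np.hstack([c,np.zeros((285,420,3),np.uint8)])])); print(get_obs()['clock'])
E
```

```text
[0.5566 0.1726 0.1828] [[ 0.9737 -0.228  -0.0039]
 [-0.228  -0.9737 -0.0001]
 [-0.0037  0.001  -1.    ]]
46.5083
```

View pics/m7.png

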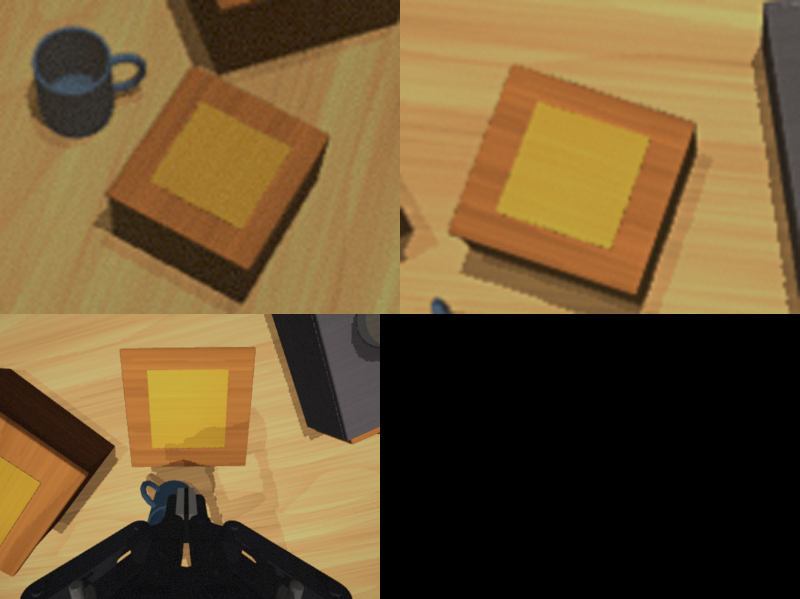

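The lid lies flat on the box in all three views, with no gap visible, and the mug is in place. One numeric check of the corners remains.

```bash
python3 - <<'E'
from h import *
for a,b in zip([(328,135),(243,267),(108,194),(196,66)],[(512,65),(696,124),(638,294),(450,234)]):
    print(*tri(np.array(a)*.35+[230,100],(np.array(b)-[400,0])*.35+[165,130]))
c=camera_info('wrist'); K=np.array(c['intrinsics'],float); D=np.array([c['k1'],0,0,0,0.]); M=np.array(c['tool_from_camera']); o=np.load('w7.npz')
# refine corners with the library
g=cv2.cvtColor(cv2.imread('pics/w7.png'),cv2.COLOR_BGR2GRAY)
px=np.array([(177,52),(376,49),(361,222),(195,224)],np.float32).reshape(-1,1,2)
px=cv2.cornerSubPix(g,px,(5,5),(-1,-1),(3,50,.01)); print(px.reshape(-1,2))
ob=np.array([(.154,.082,0),(.154,-.082,0),(0,-.082,0),(0,.082,0)])
ok,rv,tv=cv2.solvePnP(ob,px.astype(float),K,D)
Rm=cv2.Rodrigues(rv)[0]; pt=((Rm@ob.T).T+tv.ravel())@M[:3,:3].T+M[:3,3]
print(pt@o['R'].T+o['p'])
E
```

```text
[0.6977 0.2227 0.0863] 0.0023732303423311223
[0.6589 0.0612 0.0963] 0.0010687915015181182
[0.5149 0.0948 0.0893] 0.006369404898658934
[0.551  0.2568 0.0826] 0.009289862172430708
[[175.5261  51.4017]
 [376.0629  48.108 ]
 [360.628  223.2625]
 [194.0768 224.8011]]
[[0.6988 0.2214 0.0908]
 [0.6634 0.0612 0.0927]
 [0.5131 0.0944 0.092 ]
 [0.5484 0.2545 0.0901]]
```

```bash
python3 -c "
from station import *
print(sign_off())"
```

```text
the job is handed in; nothing more can be done
None
```

Both drawers are pushed shut to their stops and the tea box lid is closed flat (corners measured at z 0.090–0.093 m). The box, mug, jar and tin were left standing, and the job was handed in at about 47 s with no verdict shown.

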